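Close the sushi box: lid on, four snap tabs down

TASK

Put the blue lid squarely on the open sushi box (either way round), let go of it, and then press down its four white tabs in turn until every one has snapped under the box's red rim and stays down. Leave the box closed, and do not disturb the dish, the jar or the spatula.

Things in the scene. Friction and masses are not known exactly. Their poses are not given: they have to be found in the camera images.
- box: Open food box, fixed to the counter, black with a broad red rim and nigiri inside; 150 (x) x 120 (y) x 60 mm high, walls 4 mm; the red rim stands out 17 mm all round (184 x 154 mm over the rim), is 5 mm thick and flush with the top. Origin: centre of the underside; z up; x along the long side.
- lid_grip (a point): Centre of the white grip bar of the loose blue lid (about 0.3 kg); axes are the lid's: x along the long side, z up. The bar is 64 (x) x 16 (y) x 30 mm high, standing on the middle of the lid plate (150 x 120 x 4 mm), whose top is 15 mm below this point. A rounded lip, 8 mm deep, runs under the plate: lowest face 27 mm below this point, which is the point's height on the counter.
- box_rim (a point): Centre of the box's open mouth, level with the rim's top, 60 mm above the counter; axes as the box. With the lid home (lip inside the walls with 1.5 mm play all round, plate lying on the rim, long sides parallel, either way round) lid_grip is 19 mm straight above this point.
- tab1 (a joint): White tab on the lid's +x short side, 36 mm wide, 27 mm long, hinged on the plate's edge. Rad: 0 = sprung up, 35 degrees above level; 0.62 = level, its top flush with the plate's; stop at 0.66. Pressed level on a seated lid (its hook gives way at 4 to 8 N at the pad; 12 to 20 N is harmless), it snaps under the rim and stays at about 0.55; let go earlier, or with the lid off the box, it springs up to 0.
- tab2 (a joint): The same on the lid's +y long side.
- tab3 (a joint): The same on the lid's -x short side.
- tab4 (a joint): The same on the lid's -y long side.
- tab1_pad (a point): Point on the upper face of tab 1 where it is pressed, on its centre line, 21 mm out from the hinge. In the lid's axes it is at (96, 0, -15) mm from lid_grip when the tab is down level, and about 12 mm higher and 5 mm further in when the tab is up.
- tab2_pad (a point): The same for tab 2: (0, 81, -15) mm from lid_grip when down.
- tab3_pad (a point): The same for tab 3: (-96, 0, -15) mm from lid_grip when down.
- tab4_pad (a point): The same for tab 4: (0, -81, -15) mm from lid_grip when down.
- dish: Loose white dish, 90 mm across, 22 mm high; bystander. Origin: centre of the underside.
- jar: Loose amber jar with a red cap, 52 mm across, 85 mm high; bystander. Origin: centre of the underside.
- spatula: Loose spatula, 250 mm long, black blade, wooden handle, lying flat; bystander. Origin: underside of the middle, its x axis along its length.
Things that resemble listed ones, but are neither listed nor needed, are in the scene too. Of the things that look like the box, take the one that is farthest to the robot's left at the start.

How it is judged (in metres and radians):
On the way:
1. the lid lies home on the box, let go, with no tab snapped yet (z of lid_grip in the frame of box between 0.076 and 0.082 m and horizontal distance between lid_grip and box below 0.006 m and angle between the x axis of lid_grip and the x axis of box, either way round below 0.06 rad and angle between lid_grip's own z axis and vertical below 0.04 rad and contact force between the fingers and lid below 0.1 N and value of joint each of tab1, tab2, tab3, tab4 below 0.4 rad), for 0.2 s.
At the end, for the whole second after the job is handed in: All four tabs are snapped down (each joint above 0.5 rad) and stay so by themselves, with the lid home on the box: its centre within 6 mm of the box's, its height within 3 mm of seated, tilted less than 0.04 rad, its long side within 0.06 rad of the box's (value of joint each of tab1, tab2, tab3, tab4 above 0.5 rad and z of lid_grip in the frame of box between 0.076 and 0.082 m and horizontal distance between lid_grip and box below 0.006 m and angle between the x axis of lid_grip and the x axis of box, either way round below 0.06 rad and angle between lid_grip's own z axis and vertical below 0.04 rad); the robot touches nothing.
It fails at once if the dish is moved more than 30 mm (distance of dish from where it was at the start of the episode above 0.03 m).
It fails at once if the jar is moved more than 30 mm or tipped (distance of jar from where it was at the start of the episode above 0.03 m or angle between jar's own z axis and vertical above 0.4 rad).
It fails at once if the spatula is moved more than 30 mm (distance of spatula from where it was at the start of the episode above 0.03 m).
It also fails if it takes over 64 s, if anything falls off the work surface, if the arm or the gripper's body presses on something with over 40 N, if the wrist force passes 120 N, or if a joint passes its speed limit or range.

ROBOT

A 6-joint arm with a two-finger parallel gripper is mounted at the origin on the work surface. World frame = base frame: x ahead of the robot, y to its left, z up, the work surface at z = 0. Lengths are in mm, angles in rad, forces in N, time in s.
With the tool pointing down it reaches from about 350 to 775 mm from the base axis. Payload 7.3 kg.
Tool frame: the origin (TCP) lies between the finger pads; the fingertips stand 25 mm ahead of it and the grasp point (between the pads) lies 6 mm ahead of it; z points along the fingers, y is the line along which they close (so a half turn about z gives the same grasp; the last joint's range is limited). The gripper opens to 92 mm and grips with 3 to 60 N. Pads are 19 mm wide; open, the fingers measure 130 mm over their backs; the gripper's body (75 mm by 190 mm) begins 47 mm behind the grasp point.
Start: joints at [1.026, 0.342, 1.524, -0, 1.275, -0.146], TCP at [203.851, 483.826, 251.741] pointing down, gripper open.
Joint ranges: [-2.53, 2.53], [-0.77, 2.02], [0.04, 2.7], [-1, 4.14], [0.28, 2.66], [-3.11, 3.11]. Speed limits (rad/s): [2.57, 2.57, 3.14, 3.14, 3.14, 3.14].

INTERFACE

Orientations are given as [roll, pitch, yaw] about the fixed x, y, z axes, in that order (R = Rz(yaw) Ry(pitch) Rx(roll)).
In Python, from plant import bot gives the robot as it stands.
- The arm moves only by the tool play_rows, never from a script. Its argument "commands" is a list of rows, each an object of numbers: "x", "y", "z": the shift along the tool's x, y, z in m; "twist": the turn about the tool's z in degrees. In form: [{"x": .., "y": .., "z": .., "twist": ..}, ...]. A call has exactly 8 rows; each row is the pose to reach, as a shift and turn from the pose commanded when the call began, along the tool's axes at that moment; what a row does not reach only later rows make up. A row lasts 1/10 s, in which the tool goes at most 50 mm and 8.59 degrees, less where a joint would pass 70% of its speed; a pose out of reach is approached as far as the arm can. A call with a gripper value outside its range is refused whole. "jaw" is the closure, from 0 (fully open) to 1 (shut), set as the call begins (left out, the last holds). The fingers move at their own pace and stop on an object; the grip force is fixed at half the most. Time passes only in rows, so rows that repeat a pose let the fingers close, or fill a call up. It gives the time, the measured TCP pose, the force, the opening and the grip force at its end, in the units of the state.
- bot.get_obs(): the state, without advancing time (a new reading comes with each control period).
- bot.capture(name): name is "side" or "top" or "wrist"; returns a dict with "pixels" (384x512x3 uint8, red, green, blue), "fx", "fy", "cx", "cy" (pixels), "k1" (the pictures are not rectified: a ray, as slopes to the right and down, at radius r is drawn at 1 + k1 r^2 times it, then the intrinsics apply), "eye" and "rotation" of the camera in the world. Camera axes: x right, y down, z forward; pixel columns grow to the right and rows downward; lengths in mm; the calibration is good to about 2 mm. A picture is of the moment at which its call begins. There is no depth.
- bot.close_job(): hands the job in; it is judged then, once.
The state is a dict: "time": time; "joint_positions": joint angles; "dq": joint speeds; "tau": joint torques, N m; "tool_pos": TCP position; "tcp_rot": TCP orientation; "contact_force": force on the tool from outside, world axes, zero at the start; "moment": the same for the moment, N m; "grip_width": finger opening in mm; "finger_force": force on a finger pad.
Only numpy, scipy, OpenCV 4.12 (cv2) and the standard library are available. Lean on these libraries where they do the work, as an engineer would, in place of code of your own. Each camera call takes 0.05 s, during which the arm holds its last target. There are 200 camera calls.

## Working session

There is one attempt and no reset: what is moved stays moved. The work goes in short steps, Python scripts to look and compute and a tool call to move; the robot and the scene stay as the last step left them, time stands still between calls to the robot, and variables do not carry over. Pictures are saved under pics/ and viewed, at most 10 in all, crops included, and the job is handed in when it is done.

Besides the shell and the picture viewer there is one more tool, called after "Request:" in YAML: its name, and indented under it one key for each argument. play_rows: Moves the arm, as the interface text tells. Its arguments: {"type":"object","properties":{"commands":{"type":"array"},"jaw":{"type":"number"}},"required":["commands"]}

```bash
mkdir -p pics; cat > h.py <<'E'
import numpy as np, cv2
from plant import bot
def shot(n,f=None):
    c=bot.capture(n)
    if f: cv2.imwrite('pics/'+f,c['pixels'][:,:,::-1])
    return c
def ray(c,uv):
    uv=np.atleast_2d(np.float64(uv)); d=(uv-[c['cx'],c['cy']])/[c['fx'],c['fy']]
    s=d.copy()
    for _ in range(20): s=d/(1+c['k1']*(s**2).sum(1,keepdims=True))
    r=np.c_[s,np.ones(len(s))]@np.array(c['rotation']).T
    return np.array(c['eye']),r
def plane(c,uv,z):
    e,r=ray(c,uv); return e+r*((z-e[2])/r[:,2:3])
def proj(c,p):
    q=(np.atleast_2d(p)-np.array(c['eye']))@np.array(c['rotation']); s=q[:,:2]/q[:,2:]
    s=s*(1+c['k1']*(s**2).sum(1,keepdims=True)); return s*[c['fx'],c['fy']]+[c['cx'],c['cy']]
E
python3 - <<'E'
from h import *
a=shot('top');b=shot('side')
cv2.imwrite('pics/a.png',cv2.resize(np.hstack([a['pixels'],b['pixels']])[:,:,::-1],(800,300)))
cv2.imwrite('pics/top.png',cv2.resize(a['pixels'][:,:,::-1],(800,600)))
for c in(a,b):print(c['eye'],c['rotation'],c['fx'],c['k1'])
o=bot.get_obs();print(o)
E
```

```text
[ 382.9166001   -17.48958339 1047.19840196] [-2.99497529  0.02498061 -1.57548522] 347.47753900980723 -0.09050083485179229
[ 499.00681263 -935.59488318  762.36093601] [-2.19323476 -0.01564901 -0.00640517] 374.9789870965472 -0.08502742345412098
{'time': 0.1, 'joint_positions': array([ 1.02598637e+00,  3.42606725e-01,  1.52494221e+00, -3.79804601e-05,
        1.27539913e+00, -1.45992408e-01]), 'dq': array([-5.41363120e-04, -1.43071381e-03, -2.86731394e-03,  4.45134502e-04,
        6.74066153e-05,  1.50833143e-03]), 'tau': array([ 1.45955510e-03, -4.32003844e+01, -2.44694495e+01,  7.20569445e-02,
        5.24975604e-02, -2.57910284e-05]), 'tool_pos': array([203.67978146, 483.50962479, 251.13125037]), 'tcp_rot': array([-3.14024638e+00, -1.61243011e-04,  2.74278608e+00]), 'contact_force': array([-0.29592187, -0.44424953, -0.17552405]), 'moment': array([-0.00426404,  0.01719526, -0.04976914]), 'finger_force': 0.0, 'grip_width': 92.23577072927587}
```

View pics/top.png

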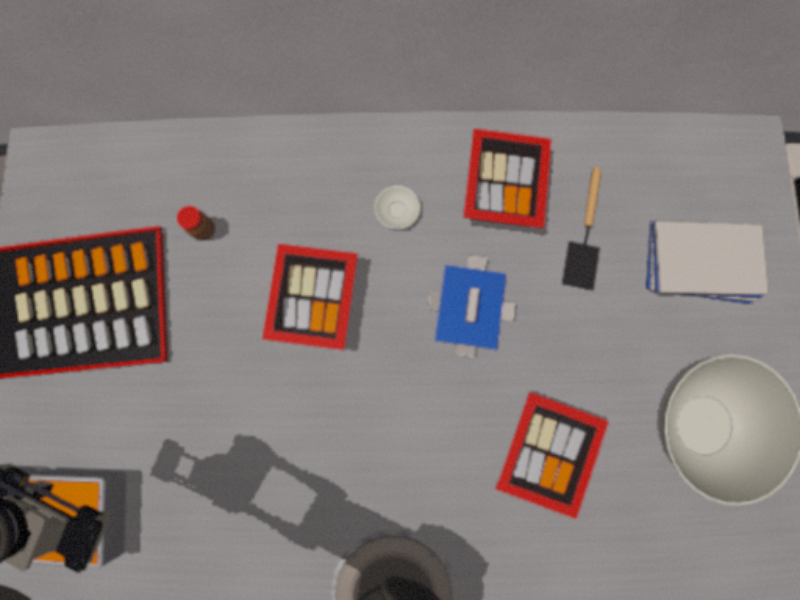

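View pics/a.png

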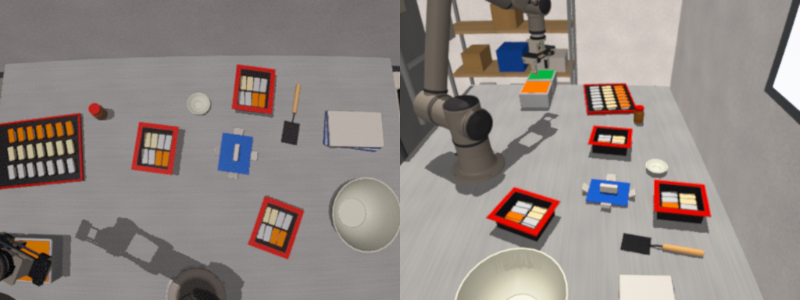

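The top view (800x600) shows three small red-rimmed boxes. The leftmost is at about (311,297); the large tray at (75,300) is a different size. The lid is at (471,307), with its bar at (473,305). The dish is at (397,208), the jar at (195,222) and the spatula at (585,230).

```bash
sed -i 's/^import numpy.*/&\nfrom scipy.spatial.transform import Rotation as Ro/; s/np.array(c\[.rotation.\])/Ro.from_euler("xyz",c["rotation"]).as_matrix()/g' h.py
cat >> h.py <<'E'
def masks(c):
    h=cv2.cvtColor(c['pixels'],cv2.COLOR_RGB2HSV).astype(int); H,S,V=h[...,0],h[...,1],h[...,2]
    return dict(red=((H<6)|(H>174))&(S>170)&(V>90), blue=(H>100)&(H<125)&(S>150)&(V>60))
def rects(c,m,z,amin=300):
    out=[]
    for k in cv2.findContours(m.astype(np.uint8),cv2.RETR_EXTERNAL,cv2.CHAIN_APPROX_NONE)[0]:
        if cv2.contourArea(k)<amin: continue
        p=plane(c,k[:,0,:],z)[:,:2].astype(np.float32)
        (cx,cy),(w,hh),a=cv2.minAreaRect(p)
        if w<hh: w,hh,a=hh,w,a+90
        out.append([round(float(v),1) for v in (cx,cy,w,hh,(a+90)%180-90)])
    return out
E
python3 - <<'E'
from h import *
for n in('top','side'):
    c=shot(n);m=masks(c)
    print(n,'red',rects(c,m['red'],60)); print('blue',rects(c,m['blue'],12))
    if n=='top':
        for nm,p,z in(('dish',(397,208),22),('jar',(189,216),85),('spat',(585,230),5)):print(nm,plane(c,np.array(p)*.64,z).round())
        print('tcp proj',proj(c,bot.get_obs()['tool_pos']))
E
```

```text
top red [[257.8, -285.7, 179.7, 148.9, -21.2], [548.5, 150.6, 178.5, 150.0, -7.8], [540.6, 602.8, 341.8, 261.3, -84.2], [774.5, -224.7, 180.3, 150.4, -8.1]]
blue [[532.3, -151.7, 144.6, 115.3, -8.9]]
dish [[727. -12.  22.]]
jar [[698. 379.  85.]]
spat [[ 685. -386.    5.]]
tcp proj [[ 42.62932671 322.58244035]]
side red [[261.1, -290.3, 184.2, 154.5, -21.3], [778.2, -230.0, 180.3, 155.9, -8.2], [552.3, 144.8, 180.4, 155.8, -8.0], [568.3, 538.2, 367.9, 294.4, -84.2]]
blue [[534.7, -154.2, 147.8, 118.9, -8.9], [-216.7, 1416.4, 754.4, 255.6, -78.1]]
```

```bash
cat >> h.py <<'E'
def go(x,y,z,yawdeg):
    o=bot.get_obs(); R=Ro.from_euler('xyz',o['tcp_rot']); d=R.inv().apply(np.array([x,y,z])-o['tool_pos'])
    t=-((yawdeg-np.degrees(o['tcp_rot'][2])+180)%360-180)
    print('t',o['time'],'pos',o['tool_pos'].round(1),'yaw',np.degrees(o['tcp_rot'][2]).round(2),'F',o['contact_force'].round(1),'w',round(o['grip_width'],1),'\n shift m',(d/1000).round(4),'twist',round(t,2))
E
python3 -c "
from h import *
go(533,-153,200,171.1)"
```

```text
t 0.2 pos [203.7 483.6 251.3] yaw 157.15 F [-0.4 -0.2  1.1] w 91.7 
 shift m [-0.5507 -0.4587  0.0517] twist -13.95
```

Request:
play_rows:
  commands:
    - {"x": -0.034,"y": -0.028,"z": 0,"twist": -2}
    - {"x": -0.07,"y": -0.058,"z": 0,"twist": -6}
    - {"x": -0.108,"y": -0.09,"z": 0,"twist": -10}
    - {"x": -0.146,"y": -0.121,"z": 0,"twist": -14}
    - {"x": -0.184,"y": -0.153,"z": 0,"twist": -14}
    - {"x": -0.222,"y": -0.185,"z": 0,"twist": -14}
    - {"x": -0.26,"y": -0.217,"z": 0,"twist": -14}
    - {"x": -0.298,"y": -0.248,"z": 0,"twist": -14}
  jaw: 0

```text
time: 1.0
tool_pos: [382.6, 137.6, 251.9]
tcp_rot: [3.141, 0.0, 2.987]
contact_force: [1.0, 0.5, -0.2]
grip_width: 91.6
finger_force: 0.0
```

```bash
python3 -c "
from h import *
go(533,-153,200,171.1)"
```

```text
t 1.0 pos [382.6 137.6 251.9] yaw 171.15 F [ 1.   0.5 -0.2] w 91.6 
 shift m [-0.1933 -0.2641  0.0519] twist 0.05
```

Request:
play_rows:
  commands:
    - {"x": -0.029,"y": -0.04,"z": 0.005,"twist": 0}
    - {"x": -0.058,"y": -0.079,"z": 0.012,"twist": 0}
    - {"x": -0.087,"y": -0.119,"z": 0.02,"twist": 0}
    - {"x": -0.116,"y": -0.158,"z": 0.03,"twist": 0}
    - {"x": -0.145,"y": -0.198,"z": 0.04,"twist": 0}
    - {"x": -0.172,"y": -0.235,"z": 0.05,"twist": 0}
    - {"x": -0.193,"y": -0.264,"z": 0.052,"twist": 0}
    - {"x": -0.193,"y": -0.264,"z": 0.052,"twist": 0}

```text
time: 1.8
tool_pos: [533.4, -155.0, 198.5]
tcp_rot: [-3.141, -0.0, 2.983]
contact_force: [0.2, 0.0, 0.6]
grip_width: 91.9
finger_force: 0.0
```

```bash
python3 -c "
from h import *
c=shot('wrist','w1.png'); m=masks(c)
print(c['eye'],c['rotation'],rects(c,m['blue'],12))
h=cv2.cvtColor(c['pixels'],cv2.COLOR_RGB2HSV);w=(h[...,1]<60)&(h[...,2]>170)
print('white',rects(c,w,30,200))
go(533,-153,33,171.1)"
```

```text
[ 455.75934447 -142.87652815  331.80318792] [2.84415219e+00 6.17329305e-04 1.41190946e+00] [[534.6, -152.9, 148.5, 119.4, -9.0]]
white [[687.3, -307.1, 45.7, 19.6, -33.5], [704.1, -112.6, 97.5, 39.1, 80.3], [540.9, -217.6, 28.9, 10.2, -12.1], [474.0, -295.9, 72.7, 49.2, 75.2], [459.6, -368.9, 227.2, 59.3, -21.8], [516.0, -74.6, 343.5, 267.9, 81.8]]
t 1.85 pos [ 532.4 -152.7  198.7] yaw 170.98 F [ 0.1  1.  -0.4] w 91.7 
 shift m [-0.0009 -0.0003  0.1657] twist -0.12
```

View pics/w1.png

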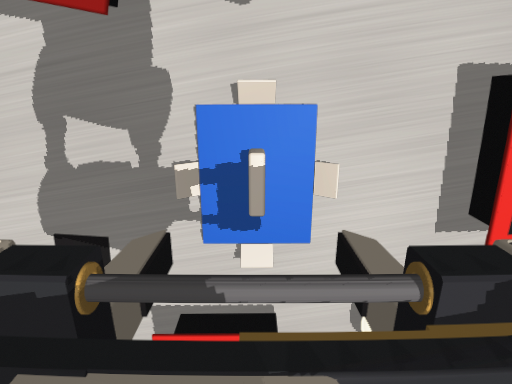

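Wrist view: the lid plate is centred at (256,174), the white bar at (257,183), and all four tabs are sprung up. Measured 148.5x119.4 mm, which matches the plate. I'll half close the jaws so the backs of the fingers clear the tabs, then descend.

Request:
play_rows:
  commands:
    - {"x": -0.002,"y": 0,"z": 0.02,"twist": 0}
    - {"x": -0.002,"y": 0,"z": 0.045,"twist": 0}
    - {"x": -0.002,"y": 0,"z": 0.07,"twist": 0}
    - {"x": -0.002,"y": 0,"z": 0.09,"twist": 0}
    - {"x": -0.002,"y": 0,"z": 0.11,"twist": 0}
    - {"x": -0.002,"y": 0,"z": 0.12,"twist": 0}
    - {"x": -0.002,"y": 0,"z": 0.12,"twist": 0}
    - {"x": -0.002,"y": 0,"z": 0.12,"twist": 0}
  jaw: 0.5

```text
time: 2.65
tool_pos: [534.6, -150.9, 80.5]
tcp_rot: [-3.142, 0.001, 2.988]
contact_force: [0.7, 0.3, 0.2]
grip_width: 45.9
finger_force: 0.0
```

```bash
python3 -c "
from h import *
go(534.6,-152.9,41,171)"
```

```text
t 2.65 pos [ 534.6 -150.9   80.5] yaw 171.18 F [0.7 0.3 0.2] w 45.9 
 shift m [-0.0003 -0.0019  0.0395] twist 0.18
```

Request:
play_rows:
  commands:
    - {"x": 0,"y": -0.001,"z": 0.012,"twist": 0}
    - {"x": 0,"y": -0.001,"z": 0.024,"twist": 0}
    - {"x": 0,"y": -0.001,"z": 0.033,"twist": 0}
    - {"x": 0,"y": -0.001,"z": 0.038,"twist": 0}
    - {"x": 0,"y": -0.001,"z": 0.0395,"twist": 0}
    - {"x": 0,"y": -0.001,"z": 0.0395,"twist": 0}
    - {"x": 0,"y": -0.001,"z": 0.0395,"twist": 0}
    - {"x": 0,"y": -0.001,"z": 0.0395,"twist": 0}

```text
time: 3.45
tool_pos: [534.3, -152.3, 40.6]
tcp_rot: [-3.141, 0.001, 2.987]
contact_force: [-0.4, -1.0, -0.1]
grip_width: 45.6
finger_force: 0.0
```

Request:
play_rows:
  commands:
    - {"x": 0,"y": 0,"z": 0,"twist": 0}
    - {"x": 0,"y": 0,"z": 0,"twist": 0}
    - {"x": 0,"y": 0,"z": 0,"twist": 0}
    - {"x": 0,"y": 0,"z": 0,"twist": 0}
    - {"x": 0,"y": 0,"z": 0,"twist": 0}
    - {"x": 0,"y": 0,"z": 0,"twist": 0}
    - {"x": 0,"y": 0,"z": 0,"twist": 0}
    - {"x": 0,"y": 0,"z": 0,"twist": 0}
  jaw: 1

```text
time: 4.25
tool_pos: [534.1, -152.3, 40.2]
tcp_rot: [3.142, 0.0, 2.987]
contact_force: [-0.3, 0.4, 0.4]
grip_width: 16.2
finger_force: 30.0
```

Request:
play_rows:
  commands:
    - {"x": 0,"y": 0,"z": -0.015,"twist": 0}
    - {"x": 0,"y": 0,"z": -0.03,"twist": 0}
    - {"x": 0,"y": 0,"z": -0.05,"twist": 0}
    - {"x": 0,"y": 0,"z": -0.075,"twist": 0}
    - {"x": 0,"y": 0,"z": -0.1,"twist": 0}
    - {"x": 0,"y": 0,"z": -0.12,"twist": 0}
    - {"x": 0,"y": 0,"z": -0.13,"twist": 0}
    - {"x": 0,"y": 0,"z": -0.13,"twist": 0}

```text
time: 5.05
tool_pos: [534.4, -152.4, 170.9]
tcp_rot: [-3.141, 0.002, 2.987]
contact_force: [0.5, -0.7, -3.6]
grip_width: 15.9
finger_force: 30.0
```

```bash
python3 -c "
from h import *
go(550,148,171,172)"
```

```text
t 5.05 pos [ 534.4 -152.4  170.9] yaw 171.15 F [ 0.5 -0.7 -3.6] w 15.9 
 shift m [ 0.0308  0.2992 -0.0003] twist -0.85
```

Request:
play_rows:
  commands:
    - {"x": 0.002,"y": 0.02,"z": 0,"twist": 0}
    - {"x": 0.005,"y": 0.045,"z": 0,"twist": 0}
    - {"x": 0.008,"y": 0.075,"z": 0,"twist": -1}
    - {"x": 0.011,"y": 0.105,"z": 0,"twist": -1}
    - {"x": 0.013,"y": 0.13,"z": 0,"twist": -1}
    - {"x": 0.015,"y": 0.147,"z": 0,"twist": -1}
    - {"x": 0.015,"y": 0.15,"z": 0,"twist": -1}
    - {"x": 0.015,"y": 0.15,"z": 0,"twist": -1}

```text
time: 5.85
tool_pos: [541.8, -1.4, 169.0]
tcp_rot: [-3.141, -0.002, 3.006]
contact_force: [-0.1, 0.3, -3.2]
grip_width: 15.6
finger_force: 30.0
```

```bash
python3 -c "
from h import *
c=shot('wrist','w2.png'); m=masks(c)
print(c['eye'],rects(c,m['red'],60))
go(550,148,171,172)"
```

```text
[464.18044338   8.74035395 302.48439318] [[630.7, 159.1, 73.4, 5.1, 81.3], [580.7, 206.8, 54.7, 12.7, 6.3], [515.9, 138.4, 122.3, 116.3, 83.0]]
t 5.9 pos [541.9  -2.1 169.2] yaw 172.17 F [ 0.1 -0.8 -3.6] w 15.7 
 shift m [ 0.0125  0.1498 -0.0018] twist 0.17
```

View pics/w2.png

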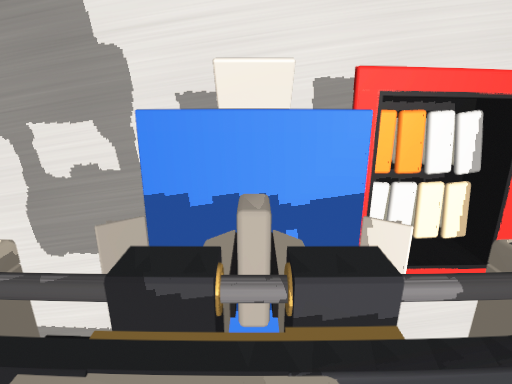

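The lid hangs in the gripper, with its front edge on row 110, cols 138–371. The box is at right: outer rim corner at (356,67), far edge along the top, left edge down to (362,210). I'll measure the lid and the rim in the same view.

```bash
cat > m.py <<'E'
from h import *
def fit(p):
    vx,vy,x,y=cv2.fitLine(p[:,:2].astype(np.float32),cv2.DIST_HUBER,0,.01,.01).ravel(); return np.array([x,y]),np.array([vx,vy])
def isec(a,b):
    s=np.linalg.solve(np.c_[a[1],-b[1]],b[0]-a[0]); return a[0]+s[0]*a[1]
E
python3 - <<'E'
from m import *
c=shot('wrist');o=bot.get_obs();m=masks(c);r=m['red'];b=m['blue']
z=o['tool_pos'][2]-28.5
top=np.array([(u,np.argmax(r[:,u])-.5) for u in range(375,505)])
left=np.array([(np.argmax(r[v])-.5,v) for v in range(80,205) ])
lt=np.array([(u,np.argmax(b[:,u])-.5) for u in range(150,362)])
ll=np.array([(np.argmax(b[v])-.5,v) for v in range(118,205)])
lr=np.array([(511-np.argmax(b[v,::-1])+.5,v) for v in range(118,205)])
def ang(f): return np.degrees(np.arctan2(f[1][1],f[1][0]))
T,L=fit(plane(c,top,60)),fit(plane(c,left,60)); 
A,B,C=[fit(plane(c,q,z)) for q in(lt,ll,lr)]
for n,f in zip(('T','L','lt','ll','lr'),(T,L,A,B,C)): print(n,f[0].round(1),ang(f).round(2))
def nz(a): return (a+90)%180-90
th=nz((nz(ang(L))+nz(ang(T)+90))/2); ex=np.array([np.cos(np.radians(th)),np.sin(np.radians(th))]);ey=np.array([-ex[1],ex[0]])
k=isec(T,L); box=k-92*ex+77*ey
tl=nz((nz(ang(B))+nz(ang(C))+nz(ang(A)+90))/3); lx=np.array([np.cos(np.radians(tl)),np.sin(np.radians(tl))])
p,q=isec(A,B),isec(A,C); lid=(p+q)/2-75*lx
print('box',box,th,'corner',k,'lid',lid,tl,'w',np.linalg.norm(p-q))
print('bot row check', plane(c,[(450,272)],60))
yt=np.degrees(o['tcp_rot'][2]); t=o['tool_pos'][:2]
print('tool',t,yt,'lid-tool',lid-t)
d=box-lid
go(*(t+d),171,yt+th-tl)
E
```

```text
T [459.4 150.4] 82.15
L [519.3  90.9] -4.92
lt [471.7  28.6] 82.26
ll [487.1 -55.2] -7.87
lr [503.4  62.8] -8.22
box [369.15253 183.44751] -6.3839264 corner [452.0204   96.69548] lid [394.51974   17.898382] -7.9431915 w 119.19756
bot row check [[633.30888589 162.05596833  60.        ]]
tool [542.05213706  -2.43528677] 172.126975746171 lid-tool [-147.53239219   20.33366896]
t 5.95 pos [542.1  -2.4 169.5] yaw 172.13 F [ 0.9 -0.3 -4.4] w 15.6 
 shift m [ 0.0478  0.1605 -0.0015] twist -1.56
```

```bash
cat > m2.py <<'E'
from m import *
def measure(rows=(74,104)):
    c=shot('wrist');o=bot.get_obs();m=masks(c);r=m['red'];b=m['blue']
    z=o['tool_pos'][2]-28.5
    top=np.array([(u,np.argmax(r[:,u])-.5) for u in range(375,505)])
    left=np.array([(np.argmax(r[v])-.5,v) for v in range(*rows)])
    lt=np.array([(u,np.argmax(b[:,u])-.5) for u in range(150,362)])
    ll=np.array([(np.argmax(b[v])-.5,v) for v in range(118,205)])
    lr=np.array([(511-np.argmax(b[v,::-1])+.5,v) for v in range(118,205)])
    ang=lambda f: np.degrees(np.arctan2(f[1][1],f[1][0])); nz=lambda a:(a+90)%180-90
    un=lambda a: np.array([np.cos(np.radians(a)),np.sin(np.radians(a))])
    T,L=fit(plane(c,top,60)),fit(plane(c,left,60)); A,B,C=[fit(plane(c,q,z)) for q in(lt,ll,lr)]
    th=nz(ang(T)+90); ex=un(th);ey=np.array([-ex[1],ex[0]])
    box=isec(T,L)+92*ex+77*ey
    tl=nz((nz(ang(B))+nz(ang(C)))/4+nz(ang(A)+90)/2); p,q=isec(A,B),isec(A,C); lid=(p+q)/2+75*un(tl)
    print('box',box,th,'L',nz(ang(L)),'lid',lid,tl,'w',np.linalg.norm(p-q))
    t=o['tool_pos'][:2]; yt=np.degrees(o['tcp_rot'][2]); a=np.radians(th-tl); Rm=np.array([[np.cos(a),-np.sin(a)],[np.sin(a),np.cos(a)]])
    print('tool',t,'off',t-lid); go(*(box+Rm@(t-lid)),171,yt+th-tl)
E
python3 -c "
from m2 import *
measure()"
```

```text
box [552.1907 148.7034] -7.7438354 L -6.2759857 lid [543.1872     -3.2617273] -8.044601 w 119.15901
tool [542.15102149  -2.60133225] off [-1.03617334  0.66039509]
t 6.0 pos [542.2  -2.6 169.7] yaw 172.1 F [-0.2 -0.4 -3.1] w 15.8 
 shift m [ 0.012   0.1518 -0.0013] twist -0.3
```

Request:
play_rows:
  commands:
    - {"x": 0.002,"y": 0.02,"z": 0,"twist": 0}
    - {"x": 0.005,"y": 0.045,"z": 0,"twist": 0}
    - {"x": 0.008,"y": 0.075,"z": 0.005,"twist": 0}
    - {"x": 0.01,"y": 0.105,"z": 0.015,"twist": 0}
    - {"x": 0.012,"y": 0.13,"z": 0.03,"twist": 0}
    - {"x": 0.012,"y": 0.147,"z": 0.045,"twist": 0}
    - {"x": 0.012,"y": 0.152,"z": 0.055,"twist": 0}
    - {"x": 0.012,"y": 0.152,"z": 0.06,"twist": 0}

```text
time: 6.8
tool_pos: [550.8, 150.1, 108.7]
tcp_rot: [-3.141, -0.002, 3.005]
contact_force: [-0.4, -0.5, -3.3]
grip_width: 15.6
finger_force: 30.0
```

```bash
python3 -c "
from h import *
c=shot('wrist','w3.png');go(552,148,111,172)"
```

```text
t 6.85 pos [550.7 149.5 108.5] yaw 172.14 F [-1.3 -0.3 -4.3] w 16.0 
 shift m [-0.0015 -0.0013 -0.0025] twist 0.14
```

View pics/w3.png

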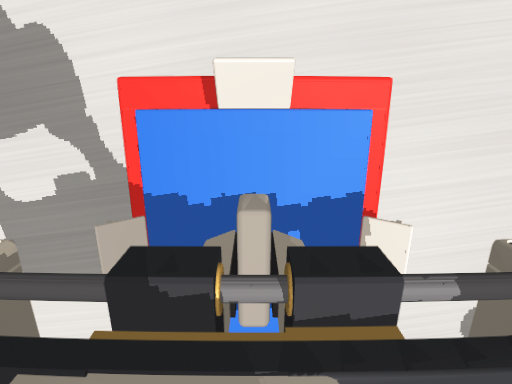

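The lid is over the box: rim corners at (119,77) and (391,77), lid front edge on row 110, cols 137–371. Now I'll measure the offset between them.

```bash
cat > m3.py <<'E'
from m import *
def over():
    c=shot('wrist');o=bot.get_obs();m=masks(c);r=m['red'];b=m['blue'];z=o['tool_pos'][2]-28.5
    ang=lambda f: np.degrees(np.arctan2(f[1][1],f[1][0])); nz=lambda a:(a+90)%180-90
    un=lambda a: np.array([np.cos(np.radians(a)),np.sin(np.radians(a))])
    def three(k,z,cols,rows):
        T=np.array([(u,np.argmax(k[:,u])-.5) for u in cols]);L=np.array([(np.argmax(k[v])-.5,v) for v in rows]);R=np.array([(511-np.argmax(k[v,::-1])+.5,v) for v in rows])
        A,B,C=[fit(plane(c,q,z)) for q in(T,L,R)]; a=nz(ang(A)+90); p,q=isec(A,B),isec(A,C)
        print('ang',a.round(2),nz(ang(B)).round(2),nz(ang(C)).round(2),'w',np.linalg.norm(p-q).round(1)); return p,q,nz(ang(A)+90)/2+(nz(ang(B))+nz(ang(C)))/4
    p,q,th=three(r,60,list(range(130,205))+list(range(305,382)),range(85,195)); box=(p+q)/2+92*un(th)
    p,q,tl=three(b,z,range(150,362),range(118,205)); lid=(p+q)/2+75*un(tl)
    d=box-lid; e=un(th); 
    print('box',box.round(2),th,'lid',lid.round(2),tl,'tool',o['tool_pos'].round(1)); print('world d',d.round(2),'in box axes',(d@e).round(2),(d@np.array([-e[1],e[0]])).round(2),'dyaw',th-tl,'-> tool x',(-d@e).round(2),'tool y',(d@np.array([-e[1],e[0]])).round(2),'twist',tl-th)
E
python3 -c "
from m3 import *
over()"
```

```text
ang -7.9 -7.88 -7.91 w 152.1
ang -7.87 -7.86 -8.28 w 118.7
box [552.11 149.76] -7.8986855 lid [552.05 148.72] -7.968317 tool [550.9 149.3 109.4]
world d [0.06 1.04] in box axes -0.09 1.04 dyaw 0.06963158 -> tool x 0.09 tool y 1.04 twist -0.06963158
```

Request:
play_rows:
  commands:
    - {"x": 0,"y": 0.001,"z": 0.002,"twist": 0}
    - {"x": 0,"y": 0.001,"z": 0.004,"twist": 0}
    - {"x": 0,"y": 0.001,"z": 0.006,"twist": 0}
    - {"x": 0,"y": 0.001,"z": 0.008,"twist": 0}
    - {"x": 0,"y": 0.001,"z": 0.009,"twist": 0}
    - {"x": 0,"y": 0.001,"z": 0.01,"twist": 0}
    - {"x": 0,"y": 0.001,"z": 0.011,"twist": 0}
    - {"x": 0,"y": 0.001,"z": 0.012,"twist": 0}

```text
time: 7.7
tool_pos: [551.4, 151.5, 98.2]
tcp_rot: [3.141, 0.0, 3.005]
contact_force: [-0.8, -0.3, -2.6]
grip_width: 15.8
finger_force: 30.0
```

```bash
python3 -c "
from m3 import *
over();go(551,150,92.5,172)"
```

```text
ang -8.05 -8.0 -7.95 w 152.0
ang -7.85 -7.98 -8.21 w 119.3
box [552.08 149.64] -8.011345 lid [552.85 150.74] -7.9722385 tool [551.2 151.5  98. ]
world d [-0.77 -1.11] in box axes -0.61 -1.2 dyaw -0.03910637 -> tool x 0.61 tool y -1.2 twist 0.03910637
t 7.75 pos [551.2 151.5  98. ] yaw 172.15 F [-0.2 -0.  -4.7] w 15.8 
 shift m [ 0.     -0.0015  0.0055] twist 0.15
```

Request:
play_rows:
  commands:
    - {"x": 0.0005,"y": -0.001,"z": 0,"twist": 0}
    - {"x": 0.0005,"y": -0.001,"z": 0,"twist": 0}
    - {"x": 0.0005,"y": -0.001,"z": 0.001,"twist": 0}
    - {"x": 0.0005,"y": -0.001,"z": 0.002,"twist": 0}
    - {"x": 0.0005,"y": -0.001,"z": 0.003,"twist": 0}
    - {"x": 0.0005,"y": -0.001,"z": 0.004,"twist": 0}
    - {"x": 0.0005,"y": -0.001,"z": 0.005,"twist": 0}
    - {"x": 0.0005,"y": -0.001,"z": 0.005,"twist": 0}

```text
time: 8.55
tool_pos: [550.6, 150.5, 93.1]
tcp_rot: [-3.142, -0.0, 3.005]
contact_force: [-0.5, -0.5, -3.8]
grip_width: 16.1
finger_force: 30.0
```

```bash
python3 -c "
from m3 import *
over();go(551,150,92.5,172)"
```

```text
ang -7.87 -7.98 -7.98 w 151.9
ang -7.86 -7.73 -8.22 w 119.3
box [552.11 149.74] -7.9261703 lid [552.08 149.77] -7.914631 tool [550.7 150.6  93.1]
world d [ 0.03 -0.04] in box axes 0.03 -0.03 dyaw -0.011539459 -> tool x -0.03 tool y -0.03 twist 0.011539459
t 8.6 pos [550.7 150.6  93.1] yaw 172.15 F [-0.4 -0.2 -4.4] w 15.8 
 shift m [-0.0004 -0.0005  0.0006] twist 0.15
```

Request:
play_rows:
  commands:
    - {"x": 0,"y": 0,"z": 0.0005,"twist": 0}
    - {"x": 0,"y": 0,"z": 0.001,"twist": 0}
    - {"x": 0,"y": 0,"z": 0.001,"twist": 0}
    - {"x": 0,"y": 0,"z": 0.001,"twist": 0}
    - {"x": 0,"y": 0,"z": 0.001,"twist": 0}
    - {"x": 0,"y": 0,"z": 0.001,"twist": 0}
    - {"x": 0,"y": 0,"z": 0.001,"twist": 0}
    - {"x": 0,"y": 0,"z": 0.001,"twist": 0}

```text
time: 9.4
tool_pos: [550.8, 150.6, 92.3]
tcp_rot: [3.141, 0.0, 3.005]
contact_force: [0.3, 0.2, -2.9]
grip_width: 15.5
finger_force: 30.0
```

Request:
play_rows:
  commands:
    - {"x": 0,"y": 0,"z": 0,"twist": 0}
    - {"x": 0,"y": 0,"z": 0,"twist": 0}
    - {"x": 0,"y": 0,"z": 0,"twist": 0}
    - {"x": 0,"y": 0,"z": 0,"twist": 0}
    - {"x": 0,"y": 0,"z": 0,"twist": 0}
    - {"x": 0,"y": 0,"z": -0.002,"twist": 0}
    - {"x": 0,"y": 0,"z": -0.01,"twist": 0}
    - {"x": 0,"y": 0,"z": -0.02,"twist": 0}
  jaw: 0.6

```text
time: 10.2
tool_pos: [550.6, 150.5, 112.7]
tcp_rot: [-3.142, -0.001, 3.005]
contact_force: [-0.8, 0.2, 0.0]
grip_width: 37.1
finger_force: 0.0
```

Request:
play_rows:
  commands:
    - {"x": 0,"y": 0,"z": -0.02,"twist": 0}
    - {"x": 0,"y": 0,"z": -0.04,"twist": 0}
    - {"x": 0,"y": 0,"z": -0.06,"twist": 0}
    - {"x": 0,"y": 0,"z": -0.08,"twist": 0}
    - {"x": 0,"y": 0,"z": -0.095,"twist": 0}
    - {"x": 0,"y": 0,"z": -0.1,"twist": 0}
    - {"x": 0,"y": 0,"z": -0.1,"twist": 0}
    - {"x": 0,"y": 0,"z": -0.1,"twist": 0}
  jaw: 1

```text
time: 11.0
tool_pos: [550.4, 150.5, 211.7]
tcp_rot: [-3.141, -0.001, 3.005]
contact_force: [-0.1, 0.1, -0.5]
grip_width: 0.7
finger_force: 0.0
```

```bash
python3 -c "
from m3 import *
c=shot('wrist','w4.png');m=masks(c)
print(rects(c,m['red'],60),rects(c,m['blue'],64));s=shot('side');print(rects(s,masks(s)['blue'],64))
go(551,150,125,172)"
```

```text
[[601.3, 212.2, 41.4, 15.0, -7.8], [582.5, 76.4, 41.4, 15.1, -8.0], [505.1, 204.0, 76.0, 57.4, -8.1], [491.7, 110.1, 75.1, 57.4, -8.0]] [[544.4, 151.0, 133.2, 119.0, -7.9]]
[[552.3, 148.0, 143.2, 112.0, -8.2], [-141.2, 1257.1, 696.6, 212.6, -78.9]]
t 11.1 pos [550.3 150.5 211.3] yaw 172.15 F [0.1 0.4 0.1] w 0.2 
 shift m [-0.0009 -0.0003  0.0863] twist 0.15
```

View pics/w4.png

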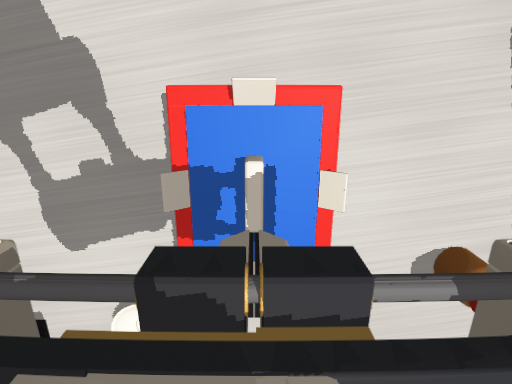

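The lid is home, with the red rim even around it (cols 167–341), and released with all tabs up. Fingers are shut for pressing. First tab: +x.

Request:
play_rows:
  commands:
    - {"x": -0.03,"y": 0,"z": 0,"twist": 0}
    - {"x": -0.07,"y": 0,"z": 0.01,"twist": 0}
    - {"x": -0.0995,"y": -0.0005,"z": 0.035,"twist": 0}
    - {"x": -0.0995,"y": -0.0005,"z": 0.065,"twist": 0}
    - {"x": -0.0995,"y": -0.0005,"z": 0.09,"twist": 0}
    - {"x": -0.0995,"y": -0.0005,"z": 0.101,"twist": 0}
    - {"x": -0.0995,"y": -0.0005,"z": 0.101,"twist": 0}
    - {"x": -0.0995,"y": -0.0005,"z": 0.101,"twist": 0}
  jaw: 1

```text
time: 11.9
tool_pos: [649.7, 136.6, 112.2]
tcp_rot: [3.141, 0.001, 3.005]
contact_force: [-0.1, -0.2, 0.7]
grip_width: 0.5
finger_force: 0.0
```

```bash
cat >> h.py <<'E'
def at(u,v,z,L=(552,149.8),a=-7.9):
    c,s=np.cos(np.radians(a)),np.sin(np.radians(a)); go(L[0]+c*u-s*v,L[1]+s*u+c*v,z,180+a)
E
python3 -c "
from h import *
at(98,0,89)"
```

```text
t 11.9 pos [649.7 136.6 112.2] yaw 172.16 F [-0.1 -0.2  0.7] w 0.5 
 shift m [ 0.0006 -0.0003  0.0232] twist 0.06
```

Request:
play_rows:
  commands:
    - {"x": 0,"y": 0,"z": 0.005,"twist": 0}
    - {"x": 0,"y": 0,"z": 0.01,"twist": 0}
    - {"x": 0,"y": 0,"z": 0.014,"twist": 0}
    - {"x": 0,"y": 0,"z": 0.017,"twist": 0}
    - {"x": 0,"y": 0,"z": 0.02,"twist": 0}
    - {"x": 0,"y": 0,"z": 0.022,"twist": 0}
    - {"x": 0,"y": 0,"z": 0.0235,"twist": 0}
    - {"x": 0,"y": 0,"z": 0.0235,"twist": 0}

```text
time: 12.7
tool_pos: [649.0, 136.5, 88.3]
tcp_rot: [-3.142, -0.0, 3.005]
contact_force: [0.3, -0.4, 7.8]
grip_width: 0.3
finger_force: 3.8
```

Request:
play_rows:
  commands:
    - {"x": 0,"y": 0,"z": 0.0005,"twist": 0}
    - {"x": 0,"y": 0,"z": 0.001,"twist": 0}
    - {"x": 0,"y": 0,"z": 0.001,"twist": 0}
    - {"x": 0,"y": 0,"z": 0.001,"twist": 0}
    - {"x": 0,"y": 0,"z": 0.001,"twist": 0}
    - {"x": 0,"y": 0,"z": 0.001,"twist": 0}
    - {"x": 0,"y": 0,"z": 0.001,"twist": 0}
    - {"x": 0,"y": 0,"z": 0.001,"twist": 0}

```text
time: 13.5
tool_pos: [649.0, 136.5, 88.1]
tcp_rot: [3.142, 0.0, 3.005]
contact_force: [-1.9, -0.1, 12.0]
grip_width: 0.3
finger_force: 6.1
```

Request:
play_rows:
  commands:
    - {"x": 0,"y": 0,"z": -0.012,"twist": 0}
    - {"x": 0,"y": 0,"z": -0.03,"twist": 0}
    - {"x": 0.025,"y": 0.02,"z": -0.03,"twist": 0}
    - {"x": 0.055,"y": 0.045,"z": -0.03,"twist": 0}
    - {"x": 0.085,"y": 0.07,"z": -0.03,"twist": 0}
    - {"x": 0.0975,"y": 0.083,"z": -0.025,"twist": 0}
    - {"x": 0.0975,"y": 0.083,"z": -0.025,"twist": 0}
    - {"x": 0.0975,"y": 0.083,"z": -0.025,"twist": 0}

```text
time: 14.3
tool_pos: [564.1, 231.7, 111.4]
tcp_rot: [-3.141, -0.001, 3.005]
contact_force: [0.5, -0.5, -0.5]
grip_width: 0.2
finger_force: 0.0
```

```bash
python3 -c "
from h import *
s=shot('side');u,v=proj(s,[560,150,65])[0].astype(int);print(u,v)
cv2.imwrite('pics/s1.png',cv2.resize(s['pixels'][v-45:v+45,u-60:u+60,::-1],(720,540),interpolation=cv2.INTER_CUBIC))
at(0,84,88)"
```

```text
272 172
t 14.35 pos [564.7 231.2 111.5] yaw 172.13 F [-0.2  0.4 -0.6] w 0.5 
 shift m [0.0013 0.0016 0.0235] twist 0.03
```

View pics/s1.png

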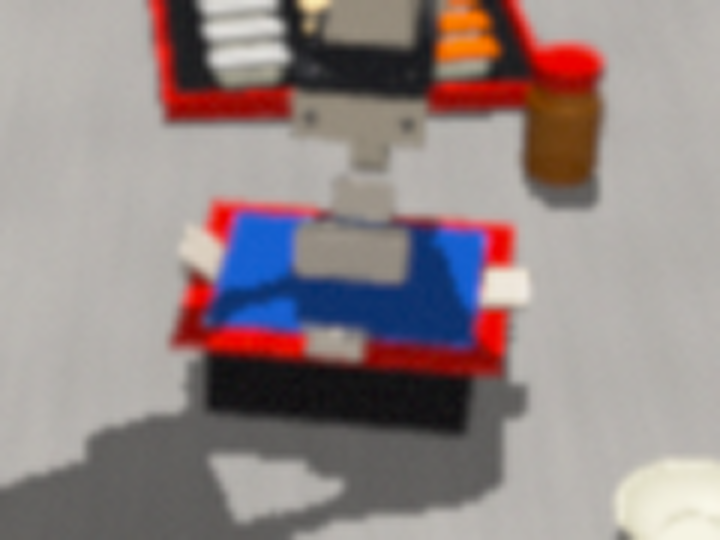

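The side crop shows the +x tab at (507,285) lying flat after release, so it has snapped. The −x tab at (200,250) is still up.

Request:
play_rows:
  commands:
    - {"x": 0.001,"y": 0.001,"z": 0.005,"twist": 0}
    - {"x": 0.001,"y": 0.001,"z": 0.01,"twist": 0}
    - {"x": 0.001,"y": 0.001,"z": 0.014,"twist": 0}
    - {"x": 0.001,"y": 0.001,"z": 0.018,"twist": 0}
    - {"x": 0.001,"y": 0.001,"z": 0.021,"twist": 0}
    - {"x": 0.001,"y": 0.001,"z": 0.023,"twist": 0}
    - {"x": 0.001,"y": 0.001,"z": 0.0245,"twist": 0}
    - {"x": 0.001,"y": 0.001,"z": 0.0245,"twist": 0}

```text
time: 15.15
tool_pos: [563.4, 232.9, 88.1]
tcp_rot: [3.141, 0.001, 3.004]
contact_force: [-1.0, 0.7, 7.2]
grip_width: 0.5
finger_force: 4.0
```

Request:
play_rows:
  commands:
    - {"x": 0,"y": 0,"z": 0.0003,"twist": 0}
    - {"x": 0,"y": 0,"z": 0.0003,"twist": 0}
    - {"x": 0,"y": 0,"z": 0.0003,"twist": 0}
    - {"x": 0,"y": 0,"z": 0.0003,"twist": 0}
    - {"x": 0,"y": 0,"z": 0.0003,"twist": 0}
    - {"x": 0,"y": 0,"z": 0.0003,"twist": 0}
    - {"x": 0,"y": 0,"z": 0.0003,"twist": 0}
    - {"x": 0,"y": 0,"z": 0.0003,"twist": 0}

```text
time: 15.95
tool_pos: [563.4, 232.9, 88.0]
tcp_rot: [3.141, 0.001, 3.004]
contact_force: [-1.5, 1.7, 9.9]
grip_width: 0.1
finger_force: 4.9
```

Request:
play_rows:
  commands:
    - {"x": 0,"y": 0,"z": 0.0005,"twist": 0}
    - {"x": 0,"y": 0,"z": 0.001,"twist": 0}
    - {"x": 0,"y": 0,"z": 0.001,"twist": 0}
    - {"x": 0,"y": 0,"z": 0.001,"twist": 0}
    - {"x": 0,"y": 0,"z": 0.001,"twist": 0}
    - {"x": 0,"y": 0,"z": 0.001,"twist": 0}
    - {"x": 0,"y": 0,"z": 0.001,"twist": 0}
    - {"x": 0,"y": 0,"z": 0.001,"twist": 0}

```text
time: 16.75
tool_pos: [563.5, 232.9, 87.8]
tcp_rot: [3.141, 0.002, 3.004]
contact_force: [-2.7, 0.0, 14.3]
grip_width: 0.6
finger_force: 7.2
```

Request:
play_rows:
  commands:
    - {"x": 0,"y": 0,"z": -0.012,"twist": 0}
    - {"x": 0,"y": 0,"z": -0.03,"twist": 0}
    - {"x": 0.025,"y": -0.02,"z": -0.03,"twist": 0}
    - {"x": 0.055,"y": -0.045,"z": -0.03,"twist": 0}
    - {"x": 0.085,"y": -0.07,"z": -0.03,"twist": 0}
    - {"x": 0.098,"y": -0.085,"z": -0.025,"twist": 0}
    - {"x": 0.098,"y": -0.085,"z": -0.025,"twist": 0}
    - {"x": 0.098,"y": -0.085,"z": -0.025,"twist": 0}

```text
time: 17.55
tool_pos: [455.0, 162.2, 111.2]
tcp_rot: [3.141, 0.001, 3.004]
contact_force: [0.7, -0.3, 0.4]
grip_width: 0.4
finger_force: 0.0
```

```bash
python3 -c "
from h import *
at(-98,0,88)"
```

```text
t 17.55 pos [455.  162.2 111.2] yaw 172.11 F [ 0.7 -0.3  0.4] w 0.4 
 shift m [0.0002 0.0011 0.0232] twist 0.01
```

Request:
play_rows:
  commands:
    - {"x": 0,"y": 0.001,"z": 0.005,"twist": 0}
    - {"x": 0,"y": 0.001,"z": 0.01,"twist": 0}
    - {"x": 0,"y": 0.001,"z": 0.014,"twist": 0}
    - {"x": 0,"y": 0.001,"z": 0.018,"twist": 0}
    - {"x": 0,"y": 0.001,"z": 0.021,"twist": 0}
    - {"x": 0,"y": 0.001,"z": 0.0235,"twist": 0}
    - {"x": 0,"y": 0.001,"z": 0.025,"twist": 0}
    - {"x": 0,"y": 0.001,"z": 0.025,"twist": 0}

```text
time: 18.35
tool_pos: [454.4, 163.6, 87.7]
tcp_rot: [3.141, 0.0, 3.005]
contact_force: [-9.7, -0.8, 25.2]
grip_width: 0.6
finger_force: 12.5
```

Request:
play_rows:
  commands:
    - {"x": 0,"y": 0,"z": 0.0005,"twist": 0}
    - {"x": 0,"y": 0,"z": 0.001,"twist": 0}
    - {"x": 0,"y": 0,"z": 0.001,"twist": 0}
    - {"x": 0,"y": 0,"z": 0.001,"twist": 0}
    - {"x": 0,"y": 0,"z": 0.001,"twist": 0}
    - {"x": 0,"y": 0,"z": 0.001,"twist": 0}
    - {"x": 0,"y": 0,"z": 0.001,"twist": 0}
    - {"x": 0,"y": 0,"z": 0.001,"twist": 0}

```text
time: 19.15
tool_pos: [454.4, 163.7, 87.5]
tcp_rot: [3.141, 0.001, 3.005]
contact_force: [-12.4, -0.8, 34.1]
grip_width: 0.4
finger_force: 16.8
```

Request:
play_rows:
  commands:
    - {"x": 0,"y": 0,"z": -0.012,"twist": 0}
    - {"x": 0,"y": 0,"z": -0.03,"twist": 0}
    - {"x": -0.025,"y": -0.02,"z": -0.03,"twist": 0}
    - {"x": -0.055,"y": -0.045,"z": -0.03,"twist": 0}
    - {"x": -0.085,"y": -0.07,"z": -0.03,"twist": 0}
    - {"x": -0.098,"y": -0.0845,"z": -0.026,"twist": 0}
    - {"x": -0.098,"y": -0.0845,"z": -0.026,"twist": 0}
    - {"x": -0.098,"y": -0.0845,"z": -0.026,"twist": 0}

```text
time: 19.95
tool_pos: [539.8, 66.2, 110.3]
tcp_rot: [3.141, -0.001, 3.004]
contact_force: [-1.0, 0.1, -0.4]
grip_width: 0.4
finger_force: 0.0
```

```bash
python3 -c "
from h import *
at(0,-84,88)"
```

```text
t 19.95 pos [539.8  66.2 110.3] yaw 172.1 F [-1.   0.1 -0.4] w 0.4 
 shift m [-0.0006  0.0004  0.0223] twist -0.0
```

Request:
play_rows:
  commands:
    - {"x": 0,"y": 0,"z": 0.005,"twist": 0}
    - {"x": 0,"y": 0,"z": 0.01,"twist": 0}
    - {"x": 0,"y": 0,"z": 0.014,"twist": 0}
    - {"x": 0,"y": 0,"z": 0.017,"twist": 0}
    - {"x": 0,"y": 0,"z": 0.02,"twist": 0}
    - {"x": 0,"y": 0,"z": 0.022,"twist": 0}
    - {"x": 0,"y": 0,"z": 0.023,"twist": 0}
    - {"x": 0,"y": 0,"z": 0.023,"twist": 0}

```text
time: 20.75
tool_pos: [540.0, 66.5, 88.1]
tcp_rot: [3.141, -0.0, 3.005]
contact_force: [-1.5, -1.5, 5.3]
grip_width: 0.4
finger_force: 2.4
```

Request:
play_rows:
  commands:
    - {"x": 0,"y": 0,"z": 0.0005,"twist": 0}
    - {"x": 0,"y": 0,"z": 0.001,"twist": 0}
    - {"x": 0,"y": 0,"z": 0.0015,"twist": 0}
    - {"x": 0,"y": 0,"z": 0.0018,"twist": 0}
    - {"x": 0,"y": 0,"z": 0.0018,"twist": 0}
    - {"x": 0,"y": 0,"z": 0.0018,"twist": 0}
    - {"x": 0,"y": 0,"z": 0.0018,"twist": 0}
    - {"x": 0,"y": 0,"z": 0.0018,"twist": 0}

```text
time: 21.55
tool_pos: [540.1, 66.4, 87.6]
tcp_rot: [3.141, 0.001, 3.005]
contact_force: [-4.7, -2.1, 15.9]
grip_width: 0.3
finger_force: 7.7
```

Request:
play_rows:
  commands:
    - {"x": 0,"y": 0,"z": -0.01,"twist": 0}
    - {"x": 0,"y": 0,"z": -0.03,"twist": 0}
    - {"x": 0,"y": -0.02,"z": -0.06,"twist": 0}
    - {"x": 0.02,"y": -0.05,"z": -0.09,"twist": 0}
    - {"x": 0.04,"y": -0.08,"z": -0.12,"twist": 0}
    - {"x": 0.05,"y": -0.11,"z": -0.15,"twist": 0}
    - {"x": 0.05,"y": -0.12,"z": -0.16,"twist": 0}
    - {"x": 0.05,"y": -0.12,"z": -0.16,"twist": 0}

```text
time: 22.35
tool_pos: [474.9, -46.7, 247.4]
tcp_rot: [3.141, 0.004, 3.003]
contact_force: [0.3, -0.3, -1.5]
grip_width: 0.6
finger_force: 0.0
```

```bash
python3 -c "
from h import *
im=[]
for n in('side','top'):
    s=shot(n);u,v=proj(s,[552,150,65])[0].astype(int)
    im.append(cv2.resize(s['pixels'][v-40:v+40,u-50:u+50,::-1],(400,320),interpolation=cv2.INTER_CUBIC)); print(rects(s,masks(s)['blue'],64))
c=shot('wrist');im.append(cv2.resize(c['pixels'][:,:,::-1],(400,280)));im.append(np.zeros((280,400,3),np.uint8))
cv2.imwrite('pics/f.png',np.vstack([np.hstack(im[:2]),np.hstack(im[2:])]))
go(552,150,200,172)"
```

```text
[[552.5, 148.5, 143.7, 112.7, -7.9], [-121.2, 1258.8, 696.4, 159.9, -76.3]]
[[549.2, 151.7, 143.5, 114.4, -7.8]]
t 22.5 pos [474.  -44.8 244.6] yaw 172.18 F [-0.6 -0.2 -0.1] w 0.5 
 shift m [-0.0508  0.2036  0.0447] twist 0.18
```

View pics/f.png

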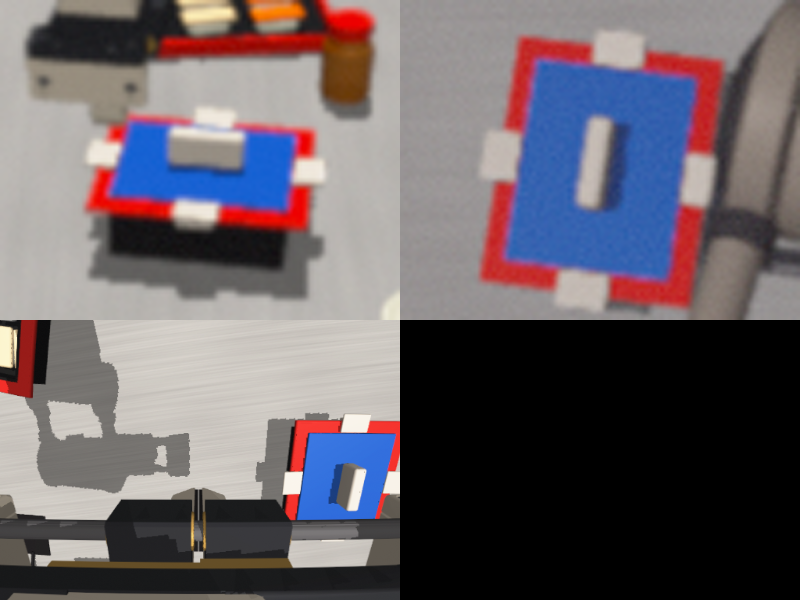

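The side crop shows all four tabs lying flat over the rim, at (102,153), (310,170), (195,213) and (215,117). The top crop agrees, and the lid still sits square on the box. The arm is clear, so I'm handing in.

```bash
python3 -c "
from plant import bot
print(bot.close_job())"
```

```text
the job is handed in; nothing more can be done
None
```

I handed the job in at about 22.5 s: the lid is home on the left-hand box, all four tabs look snapped down in the last pictures and the arm is clear; the −x tab took about 34 N, above the 12–20 N you gave, and I got no verdict back.

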